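# Free a V-block from under a hinged hold-down bar and slide it to the end stop

### The arm

A 6-joint arm with a two-finger parallel gripper is mounted at the origin on the work surface; the furniture and walls round the work are solid. World frame = base frame: x ahead of the robot, y to its left, z up, the work surface at z = 0. Lengths are in mm, angles in rad, forces in N, time in s.
With the tool pointing down it reaches from about 350 to 1000 mm from the base axis. Payload 7.1 kg.
Tool frame: the origin (TCP) lies on the centre line of the jaws, within the pads' length; the fingertips stand 11 mm ahead of it and the grasp point (between the pads) lies 8 mm behind it (env.tip_reach is the distance from the TCP to the fingertips, in mm); z points along the fingers, y is the line along which they close (so a half turn about z gives the same grasp; the last joint's range is limited). The gripper opens to 85 mm and grips with 20 to 120 N. Pads are 22 mm wide; open, the fingers measure 114 mm over their backs; the gripper's body (76 mm by 85 mm) begins 54 mm behind the grasp point. The pads swing forward as they close: fully open they stand 13 mm farther back than shut.
Start: joints at [-1.135, 0.423, 1.63, -0, 1.089, -0.019], TCP at [274.566, -561.443, 242.319] pointing down, gripper open.
Joint ranges: [-3, 3], [-0.9, 2.11], [0.09, 2.58], [-1.31, 4.45], [0.11, 2.69], [-2.54, 2.54]. Speed limits (rad/s): [2.39, 2.39, 3.01, 3.14, 3.14, 3.14].

### API

Orientations are given as a unit quaternion [x, y, z, w].
In Python, from bench import env gives the robot as it stands. The module is installed in compiled form; this text tells all that it offers. Calls block until the motion is done:
- env.move_pose(position, orientation): joint-space move of the TCP to a pose.
- env.movel(position, frame=None, feed=150, threshold=None): straight line of the TCP; frame=None keeps the orientation; feed is the mean speed in mm/s. With threshold (N) it stops when the force on the tool has changed by that much, and returns True; else False.
- env.movej(angles): joint-space move.
- env.move_gripper(opening, strength=None): finger opening in mm; strength is the grip in N (None keeps the last); returns when the fingers have stopped.
- env.sleep(seconds).
- env.inverse_kinematics(position, orientation): joint angles nearest the present ones, or None.
- env.grab_frame(name): name is "side" or "top" or "wrist"; returns the picture (400x640x3 uint8, red, green, blue); there is no depth.
- env.get_calibration(name): a dict with "fx", "fy", "cx", "cy" (pixels), "position" and "attitude" of the camera in the world; the wrist camera has in their place "hand_eye" (4x4, takes a point from camera to tool coordinates, whose origin is the TCP and whose axes are the flange's). Camera axes: x right, y up, looking along -z (the intrinsics and any distortion apply to the point x, -y, -z); pixel columns grow to the right and rows downward; lengths in mm; the calibration is good to about 2 mm. A picture is of the moment at which its call begins: read the wrist's pose just before it. get_calibration takes no time and is no camera call.
A pose or a line that the arm cannot do raises env.Unreachable and nothing moves.
- env.hand_in(): hands the job in; it is judged then, once.
Readings, each from a call of its own:
- env.get_time_s(): time.
- env.get_joints(): joint angles.
- env.get_joint_velocities(): joint speeds.
- env.get_joint_efforts(): joint torques, N m.
- env.get_ee_pos(): TCP position.
- env.get_tcp_rot(): TCP orientation.
- env.get_force(): force on the tool from outside, world axes, zero at the start.
- env.get_ft_torque(): the same for the moment, N m.
- env.get_gripper_width(): finger opening in mm.
- env.get_grasp_force(): force on a finger pad.
Only numpy, scipy, OpenCV 4.12 (cv2) and the standard library are available. Lean on these libraries where they do the work, as an engineer would, in place of code of your own. Each camera call takes 0.05 s, during which the arm holds its last target. There are 200 camera calls.

### The job

Swing the round hold-down bar up out of the V-block's groove and right over until it rests open, then slide the V-block along its track, without lifting it off, out from beneath the bar until it is up against the end stop at the other end. Then bring the bar gently all the way back down onto its rest, never letting it drop, and do not disturb the setting block and the short box offcut that stand beside the fixture.

Things in the scene. Friction and masses are not known exactly. Their poses are not given: they have to be found in the camera images.
- hold_fixture: steel slide fixture bolted to the table. Origin on the table top; x along the track: -x to the end stop (the end nearer the robot), +x to the bar; +y to the hinge; z up. Sole plate 10 mm thick, 90 mm wide, x -117 to 105 mm; cross arm under the bar, 50 mm wide, y -95 to 120 mm. The V-block slides on the plate (z = 10 mm) between guide strips 48 mm apart, 10 mm wide, tops at z = 16 mm
- v_block_mid (a point): centre of the loose grey V-block: 50 mm along the track, 45 across, 42 high, 0.55 kg. Its 90-degree groove (39 mm wide, 19 deep) runs across the track in its top; the bar lies in it and so locks the block. Starts at x = 60, y = 0, z = 31 mm of the fixture; x = -70 mm when up against the end stop. Site's x axis along the groove, y along the track, z up
- end_stop (a point): middle of the end stop's face that the V-block comes up against (x = -95, y = 0, z = 19 mm of the fixture); a steel block 68 mm wide across the track, its top at z = 28 mm. Axes as the fixture's
- hold_bar (a joint): angle of the hold-down bar, rad: 0 = level, down on its rest (hard limit); grows as the handle end rises; 1.57 = upright; 1.9 = fully open, leaning back on its hinge stop. The bar weighs 0.35 kg, the hinge has little friction: past about 1.8 it goes over to 1.9 by itself and stays; from lower than about 1.35 it falls shut if let go
- bar_hinge (a point): point on the hinge axis in line with the bar (x = 60, y = 95, z = 45 mm of the fixture). The axis is parallel to the track. The bar, a round rod 16 mm in diameter, runs from here to the fixture's -y when shut. Hinge lugs x = 35 to 85, y = 82 to 108 mm, up to z = 58 mm. Axes as the fixture's
- bar_rest (a point): top of the small steel post on which the bar's free end rests when shut, 16 x 12 mm, at x = 60, y = -84, z = 36.5 mm of the fixture. Axes as the fixture's
- bar_handle (a point): centre of the T handle at the bar's free end, 210 mm from the hinge axis (x = 60, y = -115, z = 45 mm of the fixture when shut): a round rod 14 mm in diameter, 96 mm long, parallel to the track; the boss in its middle is 22 mm in diameter, leaving 37 mm of plain rod on each side. The point turns with the bar: its -y axis points away from the hinge
- gauge_block: bystander beside the track on the hinge side: ground setting block with six dark holes, 50 x 75 x 25 mm high; origin at the centre of its underside. Leave it alone
- box_end_b: bystander beside the track on the handle side: short piece of aluminium box section, 30 x 60 x 30 mm high; origin at the centre of its underside. Leave it alone

How it is judged (in metres and radians):
On the way, in this order (a step that is already met when the one before it is completed fails the run):
1. the bar is swung up past upright, the V-block still at its place under it (value of joint hold_bar above 1.6 rad and x of v_block_mid in the frame of hold_fixture above 0.045 m), for 0.2 s.
2. the V-block is slid up against the end stop (gap under 6 mm) while the bar is open (x of v_block_mid in the frame of hold_fixture below -0.064 m and value of joint hold_bar above 1.3 rad), for 0.2 s.
At the end, for the whole second after the job is handed in: The V-block stands flat on the track between the guide strips, up against the end stop (gap under 6 mm), and the hold-down bar is fully down on its rest (within 0.04 rad) (x of v_block_mid in the frame of hold_fixture between -0.074 and -0.064 m and y of v_block_mid in the frame of hold_fixture between -0.006 and 0.006 m and z of v_block_mid in the frame of hold_fixture below 0.034 m and angle between v_block_mid's own z axis and vertical below 0.08 rad and value of joint hold_bar below 0.04 rad); the robot touches nothing.
It fails at once if the V-block is lifted more than 10 mm off its track (z of v_block_mid in the frame of hold_fixture above 0.041 m).
It fails at once if the bar drops or is slammed down (faster than 4 rad/s downwards) (velocity of joint hold_bar below -4 rad/s).
It fails at once if the setting block is shoved more than 25 mm (distance of gauge_block from where it was at the start of the episode above 0.025 m).
It fails at once if the box offcut is shoved more than 25 mm (distance of box_end_b from where it was at the start of the episode above 0.025 m).
It also fails if it takes over 67 s, if anything falls off the work surface, if the arm or the gripper's body presses on something with over 40 N, if the wrist force passes 120 N, or if a joint passes its speed limit or range.

## Working session

There is one attempt and no reset: what is moved stays moved. The work goes in short steps, each a Python script; the robot and the scene stay as the last script left them, time stands still between calls to the robot, and variables do not carry over. Pictures are saved under pics/ and viewed, at most 12 in all, crops included, and the job is handed in when it is done.

```bash
mkdir -p pics; python3 - <<'E'
from bench import env
import cv2
for n in("top","side"):
    cv2.imwrite(f"pics/{n}0.png",env.grab_frame(n)[:,:,::-1])
    print(n,env.get_calibration(n))
print(env.get_calibration("wrist"),env.get_tcp_rot(),env.get_time_s(),env.tip_reach)
E
```

```text
top {'fx': 396.056278815525, 'fy': 396.056278815525, 'cx': 325.258986901778, 'cy': 195.11212870546095, 'position': array([402.25710951,  -1.76053301, 887.61649469]), 'attitude': array([-0.07393048,  0.05555516,  0.70834376, -0.69978356])}
side {'fx': 466.4538635553845, 'fy': 466.4538635553845, 'cx': 311.66130220013616, 'cy': 207.69561177158374, 'position': array([274.37798157, 851.17246794, 455.6201515 ]), 'attitude': array([-0.0847545 ,  0.54212446,  0.82815756, -0.11433635])}
{'fx': 323.6158412566201, 'fy': 323.6158412566201, 'cx': 320.36573050215884, 'cy': 199.12411883405125, 'hand_eye': array([[ 1.97287976e-03,  9.60074115e-01,  2.79738811e-01,
         7.11815294e+01],
       [ 9.99998051e-01, -1.87185815e-03, -6.28276632e-04,
         4.05195118e-01],
       [-7.95607598e-05,  2.79739505e-01, -9.60075936e-01,
        -1.30823033e+02],
       [ 0.00000000e+00,  0.00000000e+00,  0.00000000e+00,
         1.00000000e+00]])} [ 9.74254245e-01  2.25451021e-01 -1.41319946e-04 -6.95052585e-04] 0.1 11.0
```

View pics/top0.png

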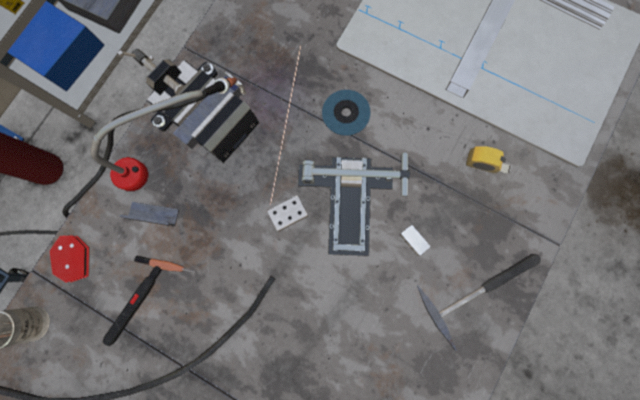

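View pics/side0.png

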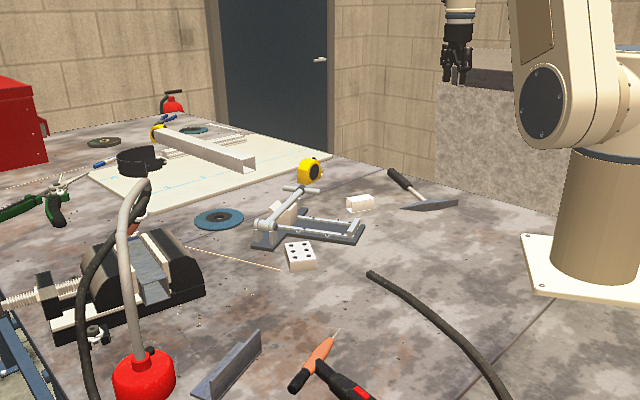

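```bash
cat >h.py <<'E'
import numpy as np, cv2
from scipy.spatial.transform import Rotation as R
from bench import env
def cam(n):
    c=env.get_calibration(n)
    if n=="wrist":
        T=np.eye(4);T[:3,:3]=R.from_quat(env.get_tcp_rot()).as_matrix();T[:3,3]=env.get_ee_pos()
        T=T@c["hand_eye"];return c,T[:3,3],T[:3,:3]
    return c,np.array(c["position"]),R.from_quat(c["attitude"]).as_matrix()
def ray(C,uv,z):
    c,p,M=C
    d=M@np.array([(uv[0]-c["cx"])/c["fx"],-(uv[1]-c["cy"])/c["fy"],-1])
    return p+d*(z-p[2])/d[2]
def down(yaw): # tool z down, tool x at yaw, so tool y (closing) at yaw-90
    return (R.from_euler('z',yaw)*R.from_euler('x',np.pi)).as_quat()
E
python3 - <<'E'
from h import *
C=cam("top")
for n,uv,z in [("handle",(404,173),45),("hinge",(308,172),45),("endstop",(350,246),28),("box",(415,240),30),("gauge",(287,213),25)]: print(n,ray(C,uv,z))
im=cv2.imread("pics/top0.png")[145:265,285:435]
cv2.imwrite("pics/crop.png",cv2.resize(im,None,fx=5,fy=5,interpolation=cv2.INTER_CUBIC))
E
```

```text
handle [ 605.10126871 -152.32391173   45.        ]
hinge [610.75227063  56.79491243  45.        ]
endstop [449.64097005 -32.309605    28.        ]
box [ 460.75531093 -171.72075255   30.        ]
gauge [523.57083438 104.6823324   25.        ]
```

View pics/crop.png

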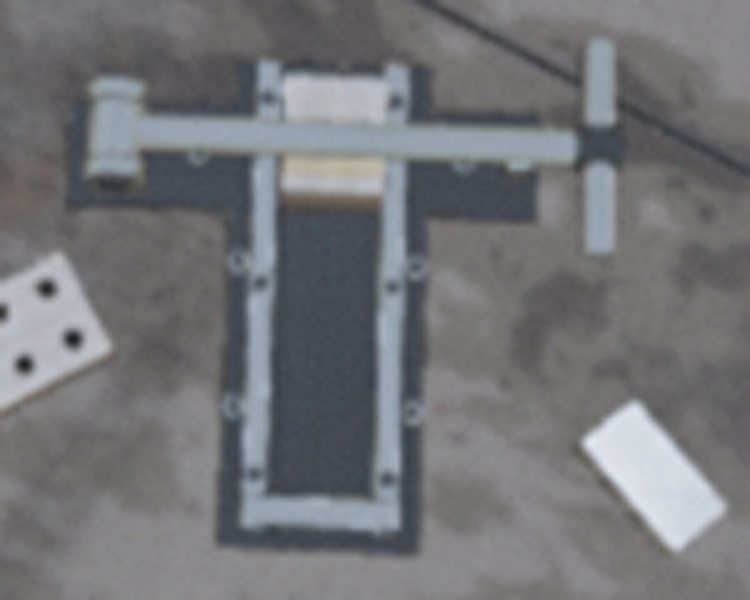

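```bash
python3 - <<'E'
from h import *
env.move_pose([565,-60,240],down(-0.03))
C=cam("wrist"); im=env.grab_frame("wrist")[:,:,::-1]
np.savez("w0.npz",p=C[1],M=C[2]); print(env.get_joints(),env.get_ee_pos(),env.get_time_s(),env.get_force())
cv2.imwrite("pics/w0.png",im)
cv2.imwrite("pics/w0b.png",cv2.resize(im,(800,500),interpolation=cv2.INTER_CUBIC))
E
```

```text
[-1.27999001e-01  3.43179152e-01  1.75936249e+00 -1.87486682e-04
  1.03900881e+00  1.47375583e+00] [565.00206608 -60.76635713 240.00346636] 2.2333 [-0.33252225  0.67780598 -0.7880736 ]
```

View pics/w0b.png

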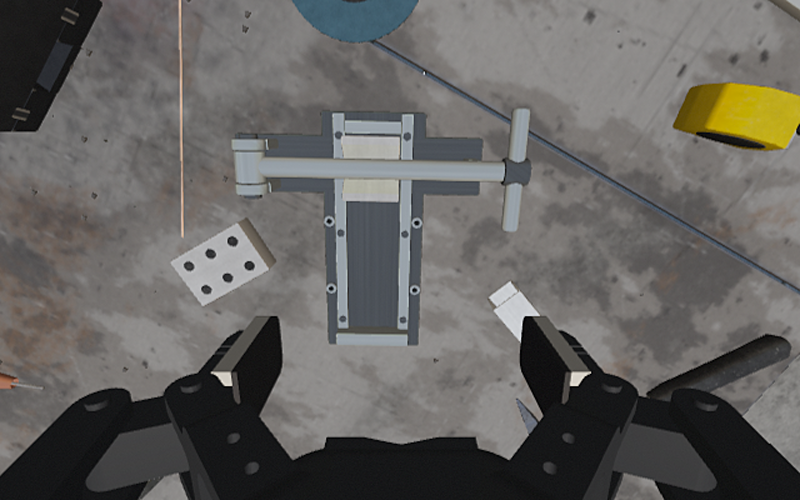

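```bash
python3 - <<'E'
from h import *
d=np.load("w0.npz");C=(env.get_calibration("wrist"),d["p"],d["M"])
f=lambda u,v,z:ray(C,(u*.8,v*.8),z).round(1)
print("boss",f(517,171,45),"ends",f(520.5,109,47),f(511,231,47))
print("hinge",f(250,167,50))
print("plate",f(322,112,10),f(426,113,10),f(328,345,10),f(419,346,10))
print("arm corners",f(482,138,10),f(480,194,10))
print("blk top",f(344,136,52),f(400,137,52),f(343,202,52),f(398,203,52))
print("top boss",ray(cam("top"),(405,174),45), "top hinge",ray(cam("top"),(308,171.4),52))
print("box",f(504,291,30),"gauge",f(220,262,25))
im=cv2.imread("pics/w0.png")[70:200,370:450]
cv2.imwrite("pics/wc.png",cv2.resize(im,None,fx=4.5,fy=4.5,interpolation=cv2.INTER_CUBIC))
E
```

```text
boss [ 603.2 -154.9   45. ] ends [ 649.8 -154.6   47. ] [ 554.8 -152.    47. ]
hinge [612.8  54.8  50. ]
plate [653.7   2.6  10. ] [650.4 -85.3  10. ] [433.5  14.9  10. ] [429.7 -75.9  10. ]
arm corners [ 628.6 -133.2   10. ] [ 580.3 -132.8   10. ]
blk top [634.  -20.3  52. ] [632.  -62.8  52. ] [583.6 -16.1  52. ] [581.5 -59.7  52. ]
top boss [ 602.83338047 -154.38439294   45.        ] top hinge [610.36099082  56.30615312  52.        ]
box [ 494.7 -153.    30. ] gauge [528.  102.1  25. ]
```

View pics/wc.png

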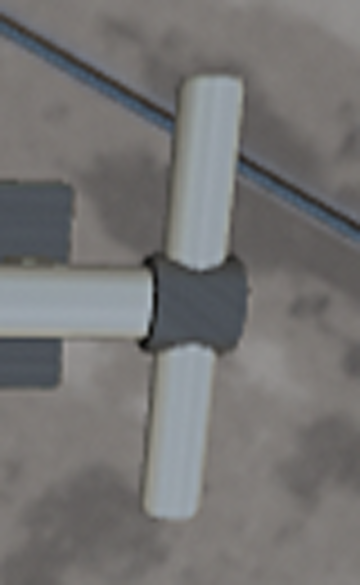

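```bash
cat >>h.py <<'E'
YAW=-0.043; O=np.array([548,-37.0,0]); Rf=R.from_euler('z',YAW)
def W(x,y,z): return list(O+Rf.apply([x,y,z]))
GX=30.5
def hp(a,dz=0,r=210): return W(GX,95-r*np.cos(a),45-8+r*np.sin(a)+dz)
E
python3 - <<'E'
from h import *
q=down(YAW)
print([env.inverse_kinematics(hp(a),q) is not None for a in np.linspace(0,1.9,8)])
env.move_gripper(45,25)
env.move_pose(hp(0,70),q)
f0=env.get_force()
print("hit",env.movel(hp(0),feed=80,threshold=10))
print(env.get_force()-f0)
env.move_gripper(0,25)
print(env.get_force()-f0,env.get_gripper_width(),env.get_ee_pos(),hp(0),env.get_time_s())
cv2.imwrite("pics/w1.png",env.grab_frame("wrist")[:,:,::-1])
E
```

```text
[True, True, True, True, True, True, True, True]
hit False
[ 1.07034662 -0.86770238 -0.14586625]
[ 2.73456221 11.35457393  3.67679578] 12.74527351990851 [ 573.9246216  -151.28290287   37.69054235] [np.float64(573.5283308377483), np.float64(-153.20479475752484), np.float64(37.0)] 4.8083
```

View pics/w1.png

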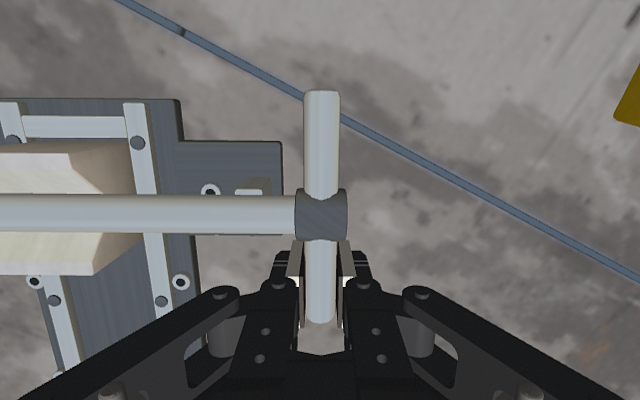

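The picture shows the rod squarely between the pads, beside the boss at (322,214); the arm was pulled about 2 mm in +y, so I shift the origin and swing.

```bash
sed -i 's/-37.0,0/-34.8,0/' h.py; python3 - <<'E'
from h import *
for a in np.linspace(0,1.88,13)[1:]:
    if env.movel(hp(a),feed=110,threshold=45): print("STOP",a);break
    print(round(a,2),env.get_force().round(1),(env.get_ee_pos()-hp(a)).round(1),env.get_gripper_width().__round__(1))
print(env.get_time_s())
cv2.imwrite("pics/s1.png",env.grab_frame("side")[100:300,150:470,::-1])
E
```

```text
0.16 [ 0.9 -3.6 -2. ] [ 0.4 -0.3  0.2] 12.8
0.31 [ 1.5 -7.1 -0.2] [ 0.4 -0.9 -0. ] 12.8
0.47 [ -0.9 -11.    2.5] [ 0.5 -1.7  0.3] 12.8
0.63 [ -3.3 -14.8   8.9] [ 0.6 -2.6  0.9] 12.8
0.78 [ -4.8 -18.6  14.5] [ 0.8 -3.5  1.9] 12.9
0.94 [ -6.2 -15.7  19.5] [ 1.  -2.8  2.3] 12.9
1.1 [ -4.5 -11.2  20.3] [ 1.3 -1.7  2.4] 13.3
1.25 [-2.3 -6.1 16.9] [ 1.5 -0.6  2.1] 13.1
1.41 [ 1.5 -2.1 10.9] [1.7 0.3 1.3] 13.1
1.57 [ 4.  -0.8  6.1] [1.8 0.8 0.7] 13.1
1.72 [6.3 0.5 3.1] [1.8 1.  0.1] 12.9
1.88 [8.  0.7 0.9] [ 1.9  0.9 -0.2] 13.0
10.2583
```

View pics/s1.png

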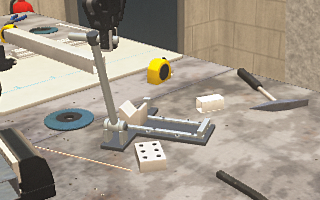

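The bar stands open past upright with the V-block still in place. Release, then push the block.

```bash
python3 - <<'E'
from h import *
env.move_gripper(40); env.sleep(.2)
env.movel(hp(1.88,85),feed=150)
q=down(YAW)
env.movel(W(125,10,330),feed=250)
env.move_gripper(0,30)
env.movel(W(112,0,120),feed=200)
print("down hit",env.movel(W(112,0,43),feed=60,threshold=8))
f0=env.get_force()
h=env.movel(W(-10,0,43),feed=80,threshold=14); print(h,env.get_force()-f0,Rf.inv().apply(env.get_ee_pos()-O).round(1))
if not h:
    h=env.movel(W(-44,0,43),feed=30,threshold=8); print(h,env.get_force()-f0,Rf.inv().apply(env.get_ee_pos()-O).round(1))
print(env.get_time_s())
cv2.imwrite("pics/s2.png",env.grab_frame("side")[100:300,150:470,::-1])
E
```

```text
down hit False
False [2.04259984 0.6330559  1.48980365] [-9.8 -0.  42.9]
True [0.88205898 0.20142489 1.04123493] [-33.6  -0.1  43.3]
18.0333
```

View pics/s2.png

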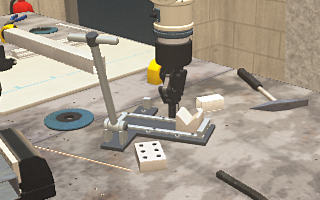

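```bash
python3 - <<'E'
from h import *
env.movel(W(-20,0,43),feed=80)
env.movel(W(-20,0,120),feed=200)
env.movel(W(-60,-50,260),feed=250)
C=cam("wrist"); np.savez("w2.npz",p=C[1],M=C[2])
cv2.imwrite("pics/w2.png",env.grab_frame("wrist")[:,:,::-1]);print(env.get_time_s())
E
```

```text
19.7417
```

View pics/w2.png

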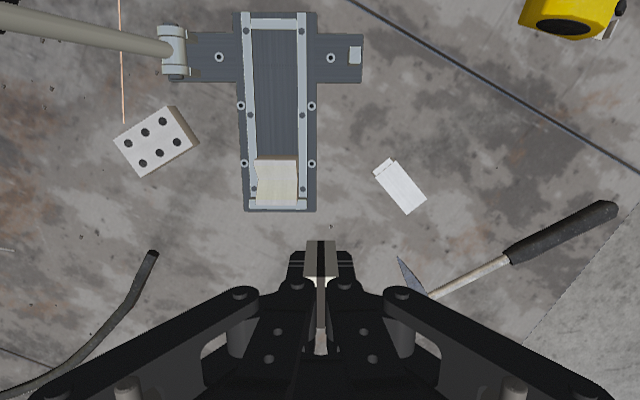

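The V-block (top face u 255–297, v 160–205) sits against the end stop at the bottom (v≈205). I check it with ray casting, with the +x edges of the top face at v≈160.

```bash
python3 - <<'E'
from h import *
d=np.load("w2.npz");C=(env.get_calibration("wrist"),d["p"],d["M"])
for uv,z in [((276,205),52),((276,160),52),((276,211),10),((280,12),10),((298,185),52),((255,180),52)]: print(uv,z,Rf.inv().apply(ray(C,uv,z)-O).round(1))
im=cv2.imread("pics/w2.png")[140:225,230:330]
cv2.imwrite("pics/w2c.png",cv2.resize(im,None,fx=6,fy=6,interpolation=cv2.INTER_CUBIC))
E
```

```text
(276, 205) 52 [-93.9  -1.8  52. ]
(276, 160) 52 [-44.5  -3.6  52. ]
(276, 211) 10 [-114.6    4.4   10. ]
(280, 12) 10 [104.3  -7.7  10. ]
(298, 185) 52 [-71.4 -26.2  52. ]
(255, 180) 52 [-66.   19.6  52. ]
```

View pics/w2c.png

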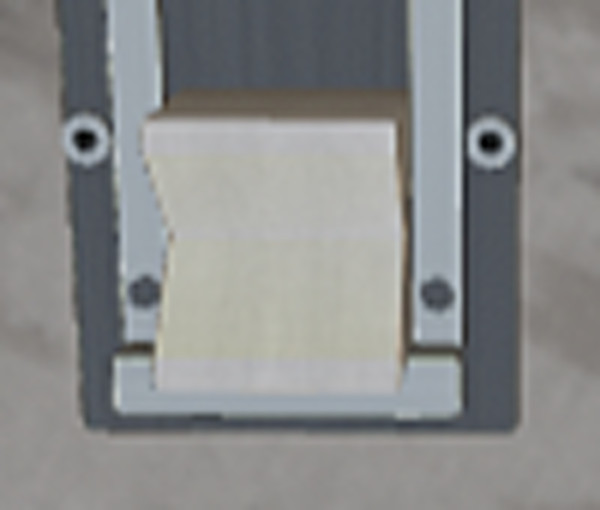

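```bash
python3 - <<'E'
from h import *
env.movel(W(-60,-20,345),feed=250)
env.move_gripper(45,28)
env.movel(hp(1.9,90),feed=250)
print("hit",env.movel(hp(1.9,2),feed=70,threshold=8))
env.move_gripper(0,28)
w=env.get_gripper_width();print(w,env.get_force().round(1),(env.get_ee_pos()-hp(1.9)).round(1))
if 10<w<17:
    for a in np.linspace(1.9,0,14)[1:]:
        if env.movel(hp(a,3*np.sin(a)),feed=90,threshold=45): print("STOP",a);break
        print(round(a,2),env.get_force().round(1),round(env.get_gripper_width(),1))
    print(env.movel(hp(0,-3),feed=20,threshold=12),env.get_force().round(1),(env.get_ee_pos()-hp(0)).round(1))
print(env.get_time_s())
cv2.imwrite("pics/w3.png",env.grab_frame("wrist")[:,:,::-1])
E
```

```text
hit False
12.821187466160842 [-0.6 -1.   2.4] [ 0.1 -0.1  2.4]
1.75 [-2.4  0.7  2.7] 13.1
1.61 [-3.8  0.8  4.5] 12.8
1.46 [-3.4 -0.   0.1] 13.0
1.32 [-5.1 -0.  -0.5] 12.9
1.17 [-4.8  0.3 -2. ] 12.8
1.02 [-6.8 -0.6 -0.3] 12.9
0.88 [-6.  -0.7  0.7] 13.3
0.73 [-6.4  0.2 -1.7] 12.9
0.58 [-6.5  1.  -2. ] 13.3
0.44 [-6.7 -0.5 -0.8] 12.6
0.29 [-7.1 -1.3 -1.7] 12.8
0.15 [-6.9 -2.7 -1.9] 13.0
0.0 [-8.4 -5.  -1.5] 13.0
False [-8.1 -4.3 -0.9] [-0.3  0.  -2.4]
30.2
```

```bash
python3 - <<'E'
from h import *
print(env.movel(hp(0,-11),feed=15,threshold=8),env.get_force().round(1),(env.get_ee_pos()-hp(0)).round(1))
E
```

```text
True [ 0.3 -0.3  5.4] [-0.4 -0.1 -2.7]
```

```bash
python3 - <<'E'
from h import *
env.move_gripper(45); env.sleep(.2)
print(env.movel(hp(0,80),feed=80,threshold=10))
env.movel(W(-20,-60,280),feed=200)
C=cam("wrist"); np.savez("w4.npz",p=C[1],M=C[2])
im=env.grab_frame("wrist")[:,:,::-1];cv2.imwrite("pics/w4.png",im)
print(env.get_time_s(),env.get_force().round(1))
s=env.grab_frame("side")[150:280,210:410,::-1]
a=cv2.resize(im,(800,500))[:300]; b=cv2.resize(s,(460,299))
c=np.zeros((599,800,3),np.uint8);c[:300]=a;c[300:,:460]=b
cv2.imwrite("pics/f.png",c)
E
```

```text
False
33.3917 [-0.7 -0.6 -0.4]
```

View pics/f.png

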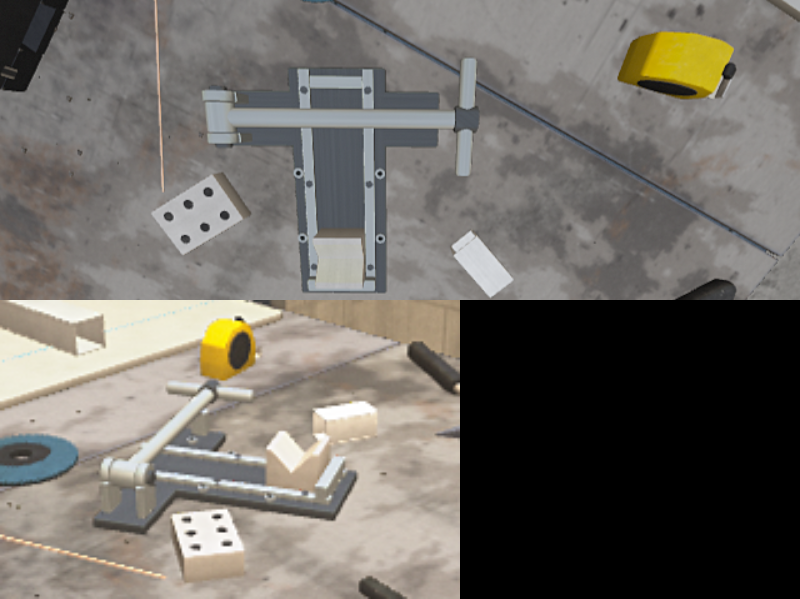

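The bar lies down on its rest, with the handle at (466,120) in the wrist view. The V-block is at the end stop at (338,262), neither bystander has moved, and the robot is clear.

```bash
python3 -c "
from bench import env
print(env.hand_in())"
```

```text
the job is handed in; nothing more can be done
None
```

I swung the bar open, slid the V-block against the end stop, and lowered the bar gently onto its rest. The job was handed in at about 33 s on the robot's clock. The last pictures show both bystanders unmoved and the arm clear; the hand-in returned no verdict.

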